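# Set out the antenna parts around the base plate

## Robot

A 6-joint arm with a two-finger parallel gripper is mounted at the origin on a cart in front of the work surface, level with it; the furniture and walls round the work are solid. World frame = base frame: x ahead of the robot, y to its left, z up, the work surface at z = 0. Lengths are in m, angles in rad, forces in N, time in s.
With the tool pointing down it reaches from about 0.25 to 0.725 m from the base axis. Payload 4 kg.
Tool frame: the origin (TCP) lies midway between the tips of the shut fingers; the grasp point (between the pads) lies 19 mm behind it; z points along the fingers, y is the line along which they close (so a half turn about z gives the same grasp; the last joint's range is limited). The gripper opens to 85 mm and grips with 20 to 120 N. Pads are 22 mm wide; open, the fingers measure 114 mm over their backs; the gripper's body (76 mm by 85 mm) begins 54 mm behind the grasp point. The pads swing forward as they close: fully open they stand 13 mm farther back than shut.
Start: joints at [-1.163, 0.241, 0.005, 1.335, 0, 1.571], TCP at [0.198, -0.459, 0.231] pointing down, gripper open.
Joint ranges: [-2.72, 2.72], [-1.05, 1.87], [-1.09, 1.28], [-1.99, 2.15], [-1.42, 1.44], [-3.14, 3.14]. Speed limits (rad/s): [2.79, 2.79, 3.14, 3.14, 3.14, 3.14].

## Interface

Orientations are given as a unit quaternion [x, y, z, w].
In Python, from workcell import bot, camera, job_done gives the robot as it stands.
- The arm moves only by the tool carry_out, never from a script. Its argument "plan" is a list of rows, each an object of numbers: "dx", "dy", "dz": the shift along the tool's x, y, z in mm; "twist": the turn about the tool's z in degrees; "fingers": the closure, from -1 (fully open) to 1 (shut). In form: [{"dx": .., "dy": .., "dz": .., "twist": .., "fingers": ..}, ...]. A call has exactly 5 rows; each row is the pose to reach, as a shift and turn from the pose commanded when the call began, along the tool's axes at that moment; what a row does not reach only later rows make up. A row lasts 1/12 s, in which the tool goes at most 41.7 mm and 7.16 degrees, less where a joint would pass 70% of its speed; a pose out of reach is approached as far as the arm can. A call with a gripper value outside its range is refused whole. The fingers move at their own pace and stop on an object; the grip force is fixed at half the most. Time passes only in rows, so rows that repeat a pose let the fingers close, or fill a call up. It gives the time, the measured TCP pose, the force, the opening and the grip force at its end, in the units of the state.
- bot.get_obs(): the state, without advancing time (a new reading comes with each control period).
- camera(name): name is "scene" or "top"; returns a dict with "image" (400x640x3 uint8, red, green, blue), "intrinsics" (3x3 intrinsics, pixels), "distortion" ([k1, k2, p1, p2, k3] as OpenCV has them; the pictures are not rectified), "eye" and "attitude" of the camera in the world. Camera axes: x right, y down, z forward; pixel columns grow to the right and rows downward; lengths in m; the calibration is good to about 2 mm. A picture is of the moment at which its call begins. There is no depth.
- job_done(): hands the job in; it is judged then, once.
The state is a dict: "clock": time; "joint_pos": joint angles; "joint_vel": joint speeds; "tau": joint torques, N m; "eef_pos": TCP position; "tool_rot": TCP orientation; "ft_force": force on the tool from outside, world axes, zero at the start; "ft_torque": the same for the moment, N m; "grip_width": finger opening in m; "grasp_force": force on a finger pad.
Only numpy, scipy, OpenCV 4.12 (cv2) and the standard library are available. Lean on these libraries where they do the work, as an engineer would, in place of code of your own. Each camera call takes 0.05 s, during which the arm holds its last target. There are 200 camera calls.

## Task

Set out the four antenna test parts that stand left and right of the aluminium base plate (not those along the back of the bench), all upright: the short white adapter on top of the aluminium waveguide, centred and with the flanges squared up; the probe rod on the plate midway between the aluminium waveguide and the small horn; the loose, taller horn on the worktop straight behind the small horn; and the black waveguide on the worktop straight in front of the probe rod. Front and behind mean square across the plate's length, towards and away from the robot, each about 8 cm from centre to centre. Do not tip anything over, and leave the power sensor and the splitter block where they lie.

Things in the scene. Friction and masses are not known exactly. Their poses are not given: they have to be found in the camera images.
- base_plate: Fixed flat bare-aluminium plate with two dark lengthwise slots, 64 (x) x 290 (y) x 8 (z) mm. Origin: centre of its underside, on the worktop. Its y axis runs along its length, roughly left-right (turned up to 0.2 rad); its +x axis points square across it, away from the robot (behind), -x towards the robot (in front).
- plate_mid (a point): Middle of the base plate's upper face (8 mm above the worktop), midway between the aluminium waveguide and the small horn. Axes as the plate's.
- post: The aluminium waveguide: bright square-flanged tube fixed on the base plate, 42 x 42 x 107 mm, 110 mm from the plate's middle at either end. Origin: centre of its underside (on the plate's upper face), z up, x and y along the flange sides, parallel to the plate's. Flat top flange 42 x 42 mm, bearing face 105 mm above its origin (screw heads look 2 mm higher but do not bear).
- small_horn: The small horn: black pyramidal horn antenna, 40 (x) x 46 (y) x 102 (z) mm, standing fixed on its mouth on the base plate at the other end, 110 mm from the middle. Origin: centre of its underside (on the plate's upper face), z up; axes parallel to the plate's, +x away from the robot.
- white_adapter: Loose short white waveguide adapter, 34 x 34 x 54 mm, 90 g: two 34 mm square flanges 6 mm thick (upper one from 46 to 52 mm) joined by a 10 x 18 mm tube. Origin: centre of its underside, z up, x and y along the flange sides. Grip the upper flange by its sides.
- probe: Loose probe rod, 126 mm tall, 70 g: white round foot 32 mm across and 12 mm thick, rod 12 mm across, black cap 14 mm across from 100 mm up. Origin: centre of its underside, z up. Grip the cap.
- large_horn: Loose taller black horn antenna standing on its mouth, 46 (x) x 50 (y) x 147 (z) mm, 150 g. Origin: centre of its underside, z up. Near its top a 28 x 28 mm square flange from 111 to 123 mm and a 24 mm square one from 140 to 145 mm, sides along x and y: grip either.
- black_waveguide: Loose slim black waveguide, 32 x 32 x 137 mm, 160 g: 32 mm square flanges (upper one from 129 to 135 mm, sides along x and y) joined by a 10 x 18 mm tube. Origin: centre of its underside, z up. Grip the upper flange by its sides.
- power_sensor: Bystander: loose white power sensor lying on the worktop at the left, 36 x 146 x 36 mm. Origin: centre of its underside. Leave it alone.
- splitter: Bystander: loose grey splitter block with gold connectors lying on the worktop at the right, 60 x 52 x 19 mm. Origin: centre of its underside. Leave it alone.
Mind the look-alikes: they are no part of the job. There is more than one size of the white_adapter; the one meant has the size given above. What is shaped like the large_horn but red is not meant.

How it is judged:
At the end, for the whole second after the job is handed in: Adapter on the post, within 10 mm, square within 0.2 rad; probe on the plate within 13 mm of its middle; taller horn 65-95 mm behind the small horn, within 15 mm sideways; black waveguide 65-95 mm in front of the probe, within 20 mm of the plate's cross line; all upright within 0.1 rad, at rest (horizontal distance between white_adapter and post below 0.01 m and z of white_adapter in the frame of post between 0.099 and 0.112 m and (angle between the x axis of white_adapter and the x axis of post, either way round below 0.2 rad or angle between the x axis of white_adapter and the y axis of post, either way round below 0.2 rad) and horizontal distance between probe and plate_mid below 0.013 m and z of probe in the frame of base_plate between 0.003 and 0.013 m and x of large_horn in the frame of small_horn between 0.065 and 0.095 m and y of large_horn in the frame of small_horn between -0.015 and 0.015 m and height (world z) of each of large_horn, black_waveguide below 0.006 m and horizontal distance between black_waveguide and probe between 0.065 and 0.095 m and x of black_waveguide in the frame of base_plate below -0.05 m and y of black_waveguide in the frame of base_plate between -0.02 and 0.02 m and angle between each of white_adapter, probe, large_horn, black_waveguide's own z axis and vertical below 0.1 rad and linear speed of each of white_adapter, probe, large_horn, black_waveguide below 0.02 m/s); the robot touches nothing.
It fails at once if a loose part is tipped over (tilted more than 0.7 rad) (angle between any of white_adapter, probe, large_horn, black_waveguide's own z axis and vertical above 0.7 rad).
It fails at once if the power sensor or the splitter block is moved more than 20 mm (distance of any of power_sensor, splitter from where it was at the start of the episode above 0.02 m).
It also fails if it takes over 112 s, if anything falls off the work surface, if the arm or the gripper's body presses on something with over 40 N, if the wrist force passes 120 N, or if a joint passes its speed limit or range.

## Working session

There is one attempt and no reset: what is moved stays moved. The work goes in short steps, Python scripts to look and compute and a tool call to move; the robot and the scene stay as the last step left them, time stands still between calls to the robot, and variables do not carry over. Pictures are saved under pics/ and viewed, at most 14 in all, crops included, and the job is handed in when it is done.

Besides the shell and the picture viewer there is one more tool, called after "Call:" by a JSON object that holds its "op" and its "data". carry_out: Moves the arm, as the interface text tells. Its arguments: {"type":"object","properties":{"plan":{"type":"array","items":{"type":"object","properties":{"dx":{"type":"number"},"dy":{"type":"number"},"dz":{"type":"number"},"twist":{"type":"number"},"fingers":{"type":"number"}}}}},"required":["plan"]}

```bash
mkdir -p pics; ls; cat > h.py <<'E'
import numpy as np, cv2
from scipy.spatial.transform import Rotation as R
from workcell import bot, camera, job_done
def snap(n,f):
    c=camera(n); cv2.imwrite(f'pics/{f}.png',c['image'][:,:,::-1]); 
    np.savez(f'pics/{f}.npz',K=c['intrinsics'],D=c['distortion'],e=c['eye'],a=c['attitude']); return c
def load(f):
    d=np.load(f'pics/{f}.npz'); a=d['a']; M=a if a.shape==(3,3) else R.from_quat(a).as_matrix()
    return d['K'],d['D'],d['e'],M
def ray(f,px):
    K,D,e,M=load(f); u=cv2.undistortPoints(np.array(px,float).reshape(-1,1,2),K,D)[:,0]
    return e,np.c_[u,np.ones(len(u))]@M.T
def onz(f,px,z):
    e,d=ray(f,px); return e+d*((z-e[2])/d[:,2])[:,None]
def proj(f,P):
    K,D,e,M=load(f); rv=cv2.Rodrigues(M.T)[0]
    return cv2.projectPoints(np.array(P,float).reshape(-1,1,3),rv,-M.T@e,K,D)[0][:,0]
E
python3 - <<'E'
from h import *
for n in('scene','top'):
    c=snap(n,n+'0'); print(n,c['eye'],c['attitude'],c['intrinsics'][0,0],c['distortion'])
o=bot.get_obs(); print(o['clock'],o['eef_pos'],o['tool_rot'])
E
```

```text
pics
scene [-0.17394643  0.5350318   0.92990211] [-0.3964726   0.83194577 -0.35389919  0.15947127] 439.13280280780526 [-0.00735908  0.          0.          0.          0.        ]
top [ 0.37224647 -0.03734949  1.33039874] [-0.70337565  0.70794946 -0.04471973  0.04550163] 447.06968114508754 [-0.11079116  0.          0.          0.          0.        ]
0.1 [ 0.19806994 -0.45849549  0.23050805] [ 9.79285885e-01  2.02480404e-01 -1.85275641e-04 -8.98150617e-04]
```

View pics/scene0.png

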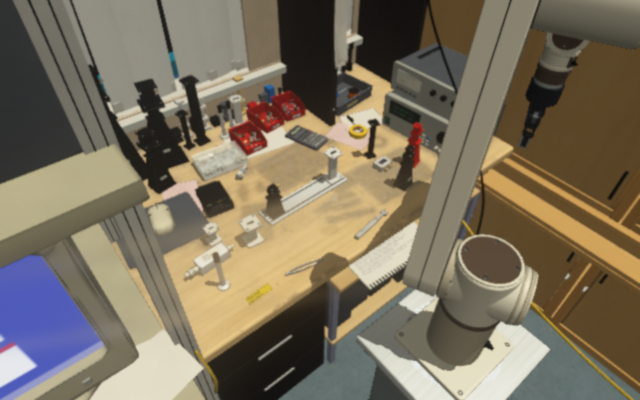

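View pics/top0.png

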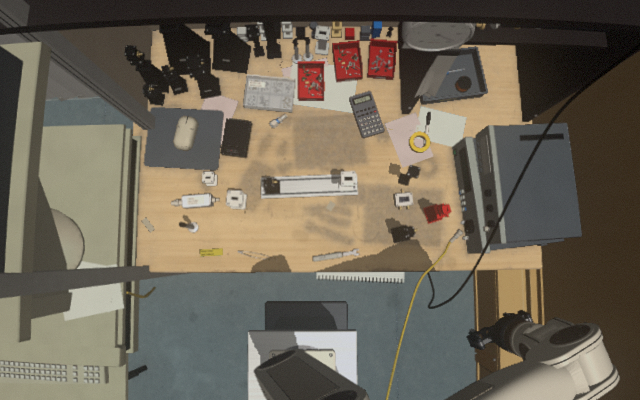

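The scene view shows the plate with the small horn at (273,200) and the post at (333,160). There are two white adapters at (211,235) and (250,230), and the probe is at (222,270). In the top view the plate spans (262–357,186). The adapter candidates are (209,178) and (236,199). The black parts are at (404,173) and (402,233), the red horn at (437,212), the probe at (188,225), the sensor at (193,201) and the splitter at (402,200).

```bash
python3 - <<'E'
import cv2,numpy as np
t=cv2.imread('pics/top0.png'); s=cv2.imread('pics/scene0.png')
r=lambda i,x,y,w,h,k:cv2.resize(i[y:y+h,x:x+w],None,fx=k,fy=k,interpolation=cv2.INTER_CUBIC)
cv2.imwrite('pics/c1.png',np.vstack([r(t,160,155,100,90,6)[:, :600]]))
cv2.imwrite('pics/c2.png',r(t,255,155,200,95,4))
cv2.imwrite('pics/c3.png',r(s,170,130,270,170,2.9))
E
```

```text
(no output)
```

View pics/c1.png

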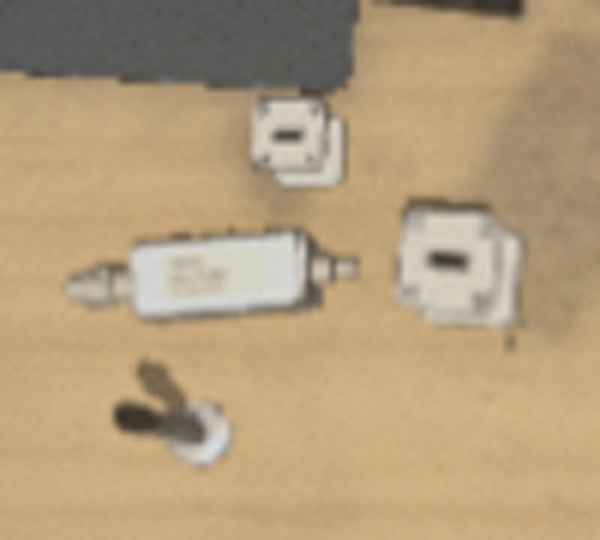

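View pics/c2.png

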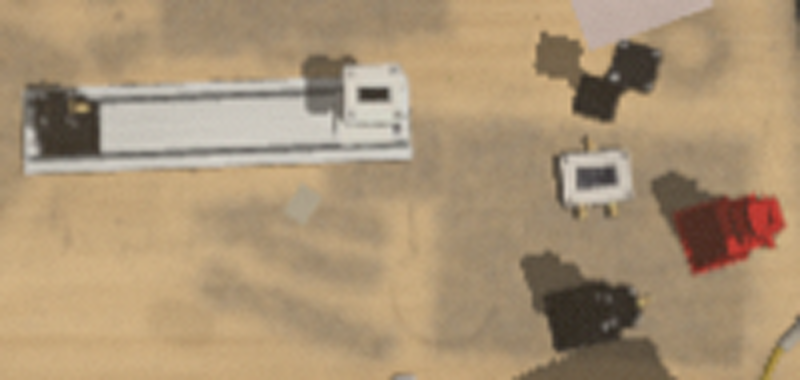

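View pics/c3.png

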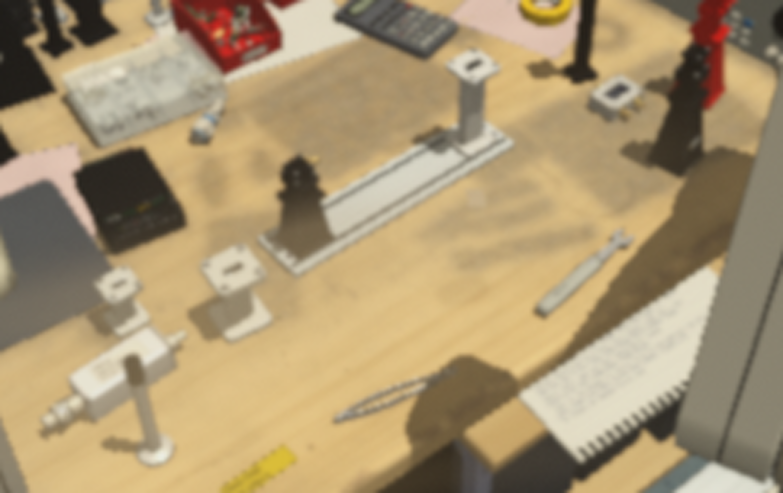

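The small adapter at top (209,178) has a flange about 12 px wide, which is 34 mm. The other, at (236,199), is about 16 px or 45 mm, so it is the decoy. The black waveguide is at (404,179) and the horn at (402,233); the red horn is a decoy. Next I compute positions and check them by overlay.

```bash
cat > m.py <<'E'
from h import *
def up(p,k,o): return (np.array(p,float)+.5)/k-.5+np.array(o)
def rect(p,z):
    P=onz('top0',p,z); c=P.mean(0); e=[P[1]-P[0],P[2]-P[3],P[2]-P[1],P[3]-P[0]]
    print(P.round(3)[:,:2].tolist(),'side',[round(np.linalg.norm(v)*1000,1) for v in e],'c',c.round(4),'yaw of sides',[round(np.degrees(np.arctan2(v[1],v[0])),1) for v in e]); return c
A=lambda p:up(p,6,(160,155)); B=lambda p:up(p,4,(255,155))
print('adapter'); rect(A([(255,99),(326,99),(325,168),(252,168)]),.052)
print('adapter low',onz('top0',A([(345,185),(280,187)]),.006))
print('probe foot',onz('top0',A([(202,434)]),.012),'cap',onz('top0',A([(128,415)]),.126))
print('plate'); rect(B([(25,88),(408,75),(410,160),(25,173)]),.008)
print('post'); rect(B([(344,68),(402,66),(407,122),(345,125)]),.113)
print('bw top'); rect(B([(625,40),(662,53),(650,92),(610,78)]),.135)
print('bw low',onz('top0',B([(597,98)]),.006))
print('horn base',onz('top0',B([(545,288),(556,350)]),0),'top',onz('top0',B([(625,302)]),.143))
S=lambda p:up(p,2.9,(170,130))
print('scene: probe foot',onz('scene0',S([(154,450)]),.012),'bw foot',onz('scene0',S([(581,72)]),.003),'horn front base corner',onz('scene0',S([(686,174),(650,163)]),0),'horn top', onz('scene0',S([(696,50)]),.145),
 'adap top',onz('scene0',S([(120,285)]),.053))
E
python3 m.py
```

```text
adapter
[[0.615, 0.287], [0.615, 0.252], [0.581, 0.252], [0.581, 0.288]] side [np.float64(35.1), np.float64(35.9), np.float64(34.0), np.float64(34.1)] c [0.5981 0.2697 0.052 ] yaw of sides [np.float64(-90.6), np.float64(-90.5), np.float64(-179.4), np.float64(179.1)]
adapter low [[0.57971738 0.25183042 0.006     ]
 [0.57896315 0.28486545 0.006     ]]
probe foot [[0.45447895 0.31976861 0.012     ]] cap [[0.45607731 0.32329371 0.126     ]]
plate
[[0.605, 0.119], [0.613, -0.169], [0.549, -0.169], [0.541, 0.119]] side [np.float64(288.0), np.float64(287.6), np.float64(64.5), np.float64(64.4)] c [ 0.5769 -0.0249  0.008 ] yaw of sides [np.float64(-88.4), np.float64(-88.4), np.float64(-179.8), np.float64(-179.5)]
post
[[0.599, -0.114], [0.6, -0.154], [0.561, -0.157], [0.559, -0.114]] side [np.float64(40.2), np.float64(42.9), np.float64(39.3), np.float64(39.9)] c [ 0.58   -0.1347  0.113 ] yaw of sides [np.float64(-88.3), np.float64(-87.6), np.float64(-176.1), np.float64(-179.9)]
bw top
[[0.614, -0.305], [0.604, -0.331], [0.577, -0.321], [0.587, -0.294]] side [np.float64(26.9), np.float64(28.9), np.float64(28.6), np.float64(28.7)] c [ 0.5957 -0.3129  0.135 ] yaw of sides [np.float64(-109.9), np.float64(-109.8), np.float64(160.9), np.float64(156.7)]
bw low [[ 0.59517084 -0.31139754  0.006     ]]
horn base [[ 0.4526833  -0.26891894  0.        ]
 [ 0.40645532 -0.27598249  0.        ]] top [[ 0.43418965 -0.29753458  0.143     ]]
scene: probe foot [[0.44593347 0.32879212 0.012     ]] bw foot [[ 0.59241344 -0.31030475  0.003     ]] horn front base corner [[ 4.03486802e-01 -2.83167657e-01 -1.11022302e-16]
 [ 4.39040551e-01 -2.65507782e-01  0.00000000e+00]] horn top [[ 0.42895557 -0.29413511  0.145     ]] adap top [[0.59122298 0.27285574 0.053     ]]
```

```bash
cat > ov.py <<'E'
from h import *
def box(x,y,yaw,z0,z1,a,b):
    c,s=np.cos(np.radians(yaw)),np.sin(np.radians(yaw))
    return [[(x+c*u*a/2-s*v*b/2,y+s*u*a/2+c*v*b/2,z) for u,v in((1,1),(1,-1),(-1,-1),(-1,1))] for z in(z0,z1)]
def circ(x,y,z,d): t=np.linspace(0,6.28,24); return [(x+d/2*np.cos(q),y+d/2*np.sin(q),z) for q in t]
def shapes(P):
    L=[]
    for n,(x,y,w) in P.items():
        if n=='ad': L+=box(x,y,w,.006,.052,.034,.034)
        if n=='pr': L+=[circ(x,y,.012,.032),circ(x,y,.126,.014)]
        if n=='lh': L+=box(x,y,w,0,0,.046,.050)[:1]+box(x,y,w,.111,.145,.024,.024)[1:]+box(x,y,w,.123,.123,.028,.028)[:1]
        if n=='bw': L+=box(x,y,w,0,.135,.032,.032)
        if n=='pl': L+=box(x,y,w,.008,.008,.064,.29)[:1]
        if n=='po': L+=box(x,y,w,.113,.113,.042,.042)[:1]
        if n=='sh': L+=box(x,y,w,.008,.008,.040,.046)[:1]
    return L
def draw(f,P,x,y,w,h,k):
    im=cv2.resize(cv2.imread(f'pics/{f}.png')[y:y+h,x:x+w],None,fx=k,fy=k,interpolation=cv2.INTER_CUBIC)
    for s in shapes(P):
        q=(proj(f,s)-[x,y]+.5)*k-.5
        cv2.polylines(im,[q.round().astype(int)],True,(0,255,0),1)
    return im
P0=dict(ad=(.598,.2697,0),pr=(.4545,.3205,0),lh=(.4335,-.2972,8.7),bw=(.5955,-.312,-20),pl=(.577,-.025,1.6),po=(.580,-.135,1.6),sh=(.574,.085,1.6))
E
python3 - <<'E'
from ov import *
a=draw('scene0',P0,180,215,90,85,4); b=draw('scene0',P0,350,130,95,85,4)[:,:380]; c=draw('scene0',P0,250,130,110,95,4)
d=draw('top0',P0,160,155,90,85,4);
w=np.zeros((600,800,3),np.uint8)
w[:340,:360]=a; w[:340,400:780]=b; 
e=draw('top0',P0,375,160,60,85,4)
w[345:600,0:360]=d[60:315]; w[345:600,380:620]=e[0:255]
cv2.imwrite('pics/o1.png',w)
E
```

```text
(no output)
```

View pics/o1.png

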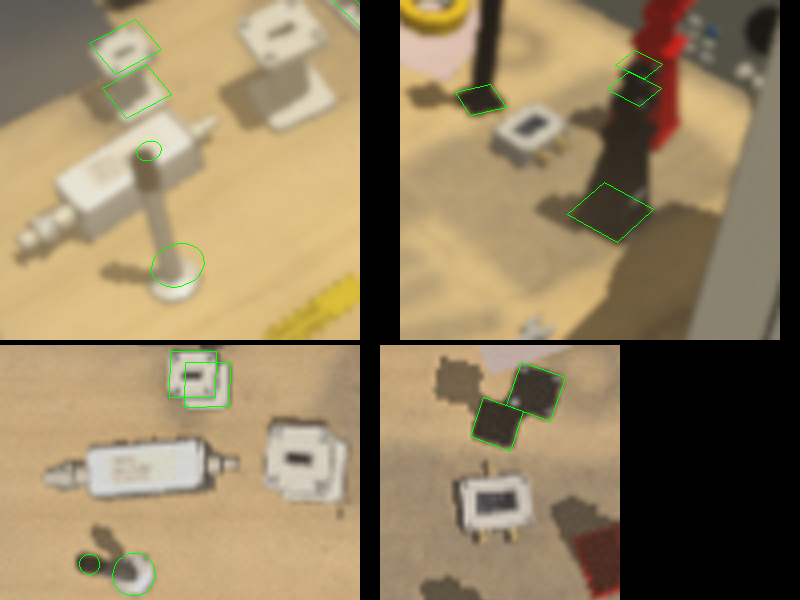

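```bash
cat > go.py <<'E'
import sys; from h import *
def go(x,y,z,yaw=None,mod=90):
    o=bot.get_obs(); M=R.from_quat(o['tool_rot']).as_matrix(); d=M.T@(np.array([x,y,z])-o['eef_pos'])*1000
    cur=np.degrees(np.arctan2(M[1,0],M[0,0])); t=0 if yaw is None else (cur-yaw+mod/2)%mod-mod/2
    print('d',d.round(1),'twist',round(t,1),'| pos',o['eef_pos'].round(4),'yaw',round(cur,1),'t',o['clock'],'q',o['joint_pos'].round(2),'w',round(o['grip_width'],4),'F',np.round(o['ft_force'],1))
a=[float(v) for v in sys.argv[1:]]; go(*a)
E
python3 go.py .4335 -.297 .19 8.7
```

```text
d [280.2 -54.8  40.6] twist 14.7 | pos [ 0.1981 -0.4585  0.2305] yaw 23.4 t 0.1 q [-1.16  0.24  0.    1.34  0.    1.57] w 0.0854 F [-0.7 -0.5 -0.3]
```

Call:
{"op": "carry_out", "data": {"plan": [{"dx": 40, "dy": -8, "dz": 0, "twist": 0, "fingers": -1}, {"dx": 80, "dy": -16, "dz": 0, "twist": 0, "fingers": -1}, {"dx": 120, "dy": -24, "dz": 0, "twist": 0, "fingers": -1}, {"dx": 160, "dy": -32, "dz": 0, "twist": 0, "fingers": -1}, {"dx": 200, "dy": -40, "dz": 0, "twist": 0, "fingers": -1}]}}

```text
clock: 0.52
eef_pos: [0.367, -0.3416, 0.2309]
tool_rot: [0.979, 0.202, -0.0, -0.0]
ft_force: [-0.8, -0.7, -0.2]
grip_width: 0.0854
grasp_force: 0.0
```

Call:
{"op": "carry_out", "data": {"plan": [{"dx": 30, "dy": -5, "dz": 0, "twist": 5, "fingers": -1}, {"dx": 60, "dy": -10, "dz": 15, "twist": 10, "fingers": -1}, {"dx": 80, "dy": -15, "dz": 40, "twist": 14.7, "fingers": -1}, {"dx": 80, "dy": -15, "dz": 40, "twist": 14.7, "fingers": -1}, {"dx": 80, "dy": -15, "dz": 40, "twist": 14.7, "fingers": -1}]}}

```text
clock: 0.93
eef_pos: [0.4329, -0.2958, 0.1893]
tool_rot: [0.997, 0.077, -0.002, -0.001]
ft_force: [-0.6, 0.5, -0.1]
grip_width: 0.0854
grasp_force: 0.0
```

```bash
python3 go.py .4335 -.297 .092 8.7
```

```text
d [ 0.8  1.6 97.3] twist 0.2 | pos [ 0.4329 -0.2958  0.1893] yaw 8.9 t 0.9333 q [-0.6   0.31 -0.01  1.26 -0.    2.39] w 0.0854 F [-0.6  0.5 -0.1]
```

Call:
{"op": "carry_out", "data": {"plan": [{"dx": 1, "dy": 1.5, "dz": 35, "twist": 0, "fingers": -1}, {"dx": 1, "dy": 1.5, "dz": 65, "twist": 0, "fingers": -1}, {"dx": 1, "dy": 1.5, "dz": 85, "twist": 0, "fingers": -1}, {"dx": 1, "dy": 1.5, "dz": 97, "twist": 0, "fingers": -1}, {"dx": 1, "dy": 1.5, "dz": 97, "twist": 0, "fingers": -1}]}}

```text
clock: 1.35
eef_pos: [0.4321, -0.2987, 0.0922]
tool_rot: [0.997, 0.075, -0.002, -0.001]
ft_force: [-0.3, -0.2, 0.5]
grip_width: 0.0851
grasp_force: 0.0
```

Call:
{"op": "carry_out", "data": {"plan": [{"dx": 0, "dy": 0, "dz": 0, "twist": 0, "fingers": 1}, {"dx": 0, "dy": 0, "dz": 0, "twist": 0, "fingers": 1}, {"dx": 0, "dy": 0, "dz": 0, "twist": 0, "fingers": 1}, {"dx": 0, "dy": 0, "dz": 0, "twist": 0, "fingers": 1}, {"dx": 0, "dy": 0, "dz": 0, "twist": 0, "fingers": 1}]}}

```text
clock: 1.77
eef_pos: [0.4355, -0.2991, 0.0957]
tool_rot: [0.997, 0.076, 0.001, 0.001]
ft_force: [0.1, 0.5, 5.9]
grip_width: 0.0276
grasp_force: 58.0
```

```bash
python3 go.py .434 -.05 .15 0
```

```text
d [  36.2 -246.5  -54.5] twist 8.7 | pos [ 0.4355 -0.2991  0.0957] yaw 8.7 t 1.7667 q [-0.6   0.39 -0.15  1.02  0.    2.39] w 0.0276 F [0.1 0.5 5.9]
```

Call:
{"op": "carry_out", "data": {"plan": [{"dx": 0, "dy": 0, "dz": -10, "twist": 0, "fingers": 1}, {"dx": 0, "dy": 0, "dz": -30, "twist": 0, "fingers": 1}, {"dx": 2, "dy": -15, "dz": -50, "twist": 0, "fingers": 1}, {"dx": 6, "dy": -40, "dz": -60, "twist": 0, "fingers": 1}, {"dx": 10, "dy": -70, "dz": -60, "twist": 0, "fingers": 1}]}}

```text
clock: 2.18
eef_pos: [0.436, -0.2294, 0.1576]
tool_rot: [0.997, 0.074, 0.003, 0.002]
ft_force: [1.5, 0.5, -1.1]
grip_width: 0.0272
grasp_force: 58.8
```

Call:
{"op": "carry_out", "data": {"plan": [{"dx": 5, "dy": -35, "dz": 0, "twist": 0, "fingers": 1}, {"dx": 10, "dy": -70, "dz": 0, "twist": 0, "fingers": 1}, {"dx": 15, "dy": -105, "dz": 0, "twist": 0, "fingers": 1}, {"dx": 22, "dy": -140, "dz": 0, "twist": 0, "fingers": 1}, {"dx": 30, "dy": -170, "dz": 0, "twist": 0, "fingers": 1}]}}

```text
clock: 2.6
eef_pos: [0.4373, -0.0535, 0.1549]
tool_rot: [0.997, 0.076, -0.0, -0.0]
ft_force: [0.7, 0.0, -2.5]
grip_width: 0.0275
grasp_force: 58.8
```

```bash
python3 go.py .654 -.025 .15
```

```text
d [218.5   4.6   4.9] twist 0 | pos [ 0.4373 -0.0535  0.1549] yaw 8.7 t 2.6 q [-0.12  0.18 -0.28  1.11  0.    2.87] w 0.0275 F [ 0.7  0.  -2.5]
```

Call:
{"op": "carry_out", "data": {"plan": [{"dx": 30, "dy": 1, "dz": 0, "twist": -2, "fingers": 1}, {"dx": 65, "dy": 2, "dz": 0, "twist": -5, "fingers": 1}, {"dx": 100, "dy": 3, "dz": 0, "twist": -8, "fingers": 1}, {"dx": 135, "dy": 4, "dz": 0, "twist": -11, "fingers": 1}, {"dx": 170, "dy": 4, "dz": 0, "twist": -11, "fingers": 1}]}}

```text
clock: 3.02
eef_pos: [0.6081, -0.0334, 0.1548]
tool_rot: [0.985, 0.172, 0.0, 0.0]
ft_force: [0.9, -0.1, -1.4]
grip_width: 0.0273
grasp_force: 58.9
```

```bash
python3 go.py .654 -.010 .15;python3 go.py .654 .087 .12
```

```text
d [51.1 -6.5  4.8] twist 0 | pos [ 0.6081 -0.0334  0.1548] yaw 19.8 t 3.0167 q [-0.05  0.5   0.18  1.25 -0.    2.74] w 0.0273 F [ 0.9 -0.1 -1.4]
d [ 84.  -97.8  34.8] twist 0 | pos [ 0.6081 -0.0334  0.1548] yaw 19.8 t 3.0167 q [-0.05  0.5   0.18  1.25 -0.    2.74] w 0.0273 F [ 0.9 -0.1 -1.4]
```

Call:
{"op": "carry_out", "data": {"plan": [{"dx": 25, "dy": -3, "dz": 0, "twist": 0, "fingers": 1}, {"dx": 50, "dy": -8, "dz": 0, "twist": 0, "fingers": 1}, {"dx": 60, "dy": -30, "dz": 0, "twist": 0, "fingers": 1}, {"dx": 70, "dy": -60, "dz": 5, "twist": 0, "fingers": 1}, {"dx": 82, "dy": -90, "dz": 10, "twist": 0, "fingers": 1}]}}

```text
clock: 3.43
eef_pos: [0.654, 0.0789, 0.1444]
tool_rot: [0.985, 0.17, -0.0, 0.0]
ft_force: [-1.1, -0.8, -2.0]
grip_width: 0.0272
grasp_force: 59.1
```

```bash
python3 go.py .655 .087 .096
```

```text
d [ 3.7 -7.3 48.4] twist 0 | pos [0.654  0.0789 0.1444] yaw 19.6 t 3.4333 q [ 0.12  0.6   0.33  1.3  -0.    2.92] w 0.0272 F [-1.1 -0.8 -2. ]
```

Call:
{"op": "carry_out", "data": {"plan": [{"dx": 3.5, "dy": -7, "dz": 18, "twist": 0, "fingers": 1}, {"dx": 3.5, "dy": -7, "dz": 34, "twist": 0, "fingers": 1}, {"dx": 3.5, "dy": -7, "dz": 43, "twist": 0, "fingers": 1}, {"dx": 3.5, "dy": -7, "dz": 46, "twist": 0, "fingers": 1}, {"dx": 3.5, "dy": -7, "dz": 48, "twist": 0, "fingers": 1}]}}

```text
clock: 3.85
eef_pos: [0.6541, 0.086, 0.096]
tool_rot: [0.985, 0.171, -0.001, -0.0]
ft_force: [-0.4, 0.8, 1.5]
grip_width: 0.0272
grasp_force: 59.5
```

Call:
{"op": "carry_out", "data": {"plan": [{"dx": 0, "dy": 0, "dz": 0, "twist": 0, "fingers": 1}, {"dx": 0, "dy": 0, "dz": 0, "twist": 0, "fingers": 1}, {"dx": 0, "dy": 0, "dz": 0, "twist": 0, "fingers": 1}, {"dx": 0, "dy": 0, "dz": 0, "twist": 0, "fingers": 1}, {"dx": 0, "dy": 0, "dz": 0, "twist": 0, "fingers": 1}]}}

```text
clock: 4.27
eef_pos: [0.655, 0.086, 0.097]
tool_rot: [0.985, 0.171, 0.001, 0.0]
ft_force: [-0.1, -1.1, -1.7]
grip_width: 0.0277
grasp_force: 59.0
```

Call:
{"op": "carry_out", "data": {"plan": [{"dx": 0, "dy": 0, "dz": 1, "twist": 0, "fingers": 1}, {"dx": 0, "dy": 0, "dz": 2, "twist": 0, "fingers": 1}, {"dx": 0, "dy": 0, "dz": 2, "twist": 0, "fingers": 1}, {"dx": 0, "dy": 0, "dz": 2, "twist": 0, "fingers": 1}, {"dx": 0, "dy": 0, "dz": 2, "twist": 0, "fingers": 1}]}}

```text
clock: 4.68
eef_pos: [0.6555, 0.0864, 0.0958]
tool_rot: [0.985, 0.171, 0.001, 0.0]
ft_force: [-1.2, 0.1, 5.3]
grip_width: 0.027
grasp_force: 59.6
```

Contact. I release gradually, then rise.

Call:
{"op": "carry_out", "data": {"plan": [{"dx": 0, "dy": 0, "dz": 0, "twist": 0, "fingers": 0.2}, {"dx": 0, "dy": 0, "dz": 0, "twist": 0, "fingers": 0}, {"dx": 0, "dy": 0, "dz": 0, "twist": 0, "fingers": -0.5}, {"dx": 0, "dy": 0, "dz": 0, "twist": 0, "fingers": -1}, {"dx": 0, "dy": 0, "dz": 0, "twist": 0, "fingers": -1}]}}

```text
clock: 5.1
eef_pos: [0.6544, 0.0862, 0.0938]
tool_rot: [0.985, 0.171, -0.0, -0.0]
ft_force: [-0.1, -0.1, 0.1]
grip_width: 0.0769
grasp_force: 0.0
```

Call:
{"op": "carry_out", "data": {"plan": [{"dx": 0, "dy": 0, "dz": 0, "twist": 0, "fingers": -1}, {"dx": 0, "dy": 0, "dz": -20, "twist": 0, "fingers": -1}, {"dx": 0, "dy": 0, "dz": -50, "twist": 0, "fingers": -1}, {"dx": 0, "dy": 0, "dz": -85, "twist": 0, "fingers": -1}, {"dx": 0, "dy": 0, "dz": -110, "twist": 0, "fingers": -1}]}}

```text
clock: 5.52
eef_pos: [0.6551, 0.0863, 0.2069]
tool_rot: [0.985, 0.171, 0.001, 0.0]
ft_force: [0.4, -0.9, 0.5]
grip_width: 0.0854
grasp_force: 0.0
```

```bash
python3 go.py .453 .321 .19 30
```

```text
d [-111.4 -289.    16.6] twist -10.3 | pos [0.6551 0.0863 0.2069] yaw 19.7 t 5.5167 q [ 0.13  0.58  0.45  1.44 -0.    2.93] w 0.0854 F [ 0.4 -0.9  0.5]
```

Call:
{"op": "carry_out", "data": {"plan": [{"dx": -14, "dy": -36, "dz": 0, "twist": -7, "fingers": -1}, {"dx": -28, "dy": -72, "dz": 0, "twist": -14, "fingers": -1}, {"dx": -42, "dy": -108, "dz": 0, "twist": -21, "fingers": -1}, {"dx": -56, "dy": -144, "dz": 0, "twist": -28, "fingers": -1}, {"dx": -70, "dy": -180, "dz": 0, "twist": -35, "fingers": -1}]}}

```text
clock: 5.93
eef_pos: [0.5269, 0.2331, 0.2044]
tool_rot: [0.887, 0.462, 0.0, -0.0]
ft_force: [0.8, 1.0, 0.3]
grip_width: 0.0856
grasp_force: 0.0
```

```bash
python3 go.py .453 .321 .17 90
```

```text
d [  29.5 -110.9   34.4] twist -35.0 | pos [0.5269 0.2331 0.2044] yaw 55.0 t 5.9333 q [0.42 0.4  0.16 1.33 0.   2.6 ] w 0.0856 F [0.8 1.  0.3]
```

Call:
{"op": "carry_out", "data": {"plan": [{"dx": 9, "dy": -35, "dz": 0, "twist": -7, "fingers": -1}, {"dx": 18, "dy": -70, "dz": 10, "twist": -14, "fingers": -1}, {"dx": 27, "dy": -100, "dz": 20, "twist": -21, "fingers": -1}, {"dx": 29.5, "dy": -111, "dz": 34, "twist": -28, "fingers": -1}, {"dx": 29.5, "dy": -111, "dz": 34, "twist": -35, "fingers": -1}]}}

```text
clock: 6.35
eef_pos: [0.451, 0.3221, 0.1678]
tool_rot: [0.705, 0.709, -0.002, -0.001]
ft_force: [-0.7, -0.2, -0.6]
grip_width: 0.0853
grasp_force: 0.0
```

```bash
python3 - <<'E'
from ov import *
snap('top','top1'); P=dict(P0); P['lh']=(.655,.087,19.6); P.pop('ad');P.pop('bw')
snap('scene','scene1')
a=draw('top1',P,160,140,110,110,5); b=draw('scene1',P,170,150,100,150,4)
c=draw('top1',P,250,140,50,70,5)
w=np.zeros((600,800,3),np.uint8); w[:550,:550]=a; w[:350,550:]=c
cv2.imwrite('pics/o2.png',w); cv2.imwrite('pics/o3.png',b)
print(proj('top1',[[.4535,.321,.126]]))
print('sensor',onz('top0',(np.array([(130,230),(305,230),(355,270),(130,320),(70,290)])+.5)/6-.5+[160,155],.036).round(3))
E
python3 go.py .453 .321 .093 90
```

```text
[[181.71655838 224.69290298]]
sensor [[0.553 0.352 0.036]
 [0.553 0.265 0.036]
 [0.533 0.239 0.036]
 [0.509 0.351 0.036]
 [0.524 0.381 0.036]]
d [ 0.1 -0.5 76.6] twist -0.2 | pos [0.4535 0.321  0.1696] yaw 89.8 t 6.45 q [ 0.62  0.38  0.04  1.23 -0.    2.19] w 0.0854 F [ 0.5 -0.7  0.7]
```

View pics/o2.png

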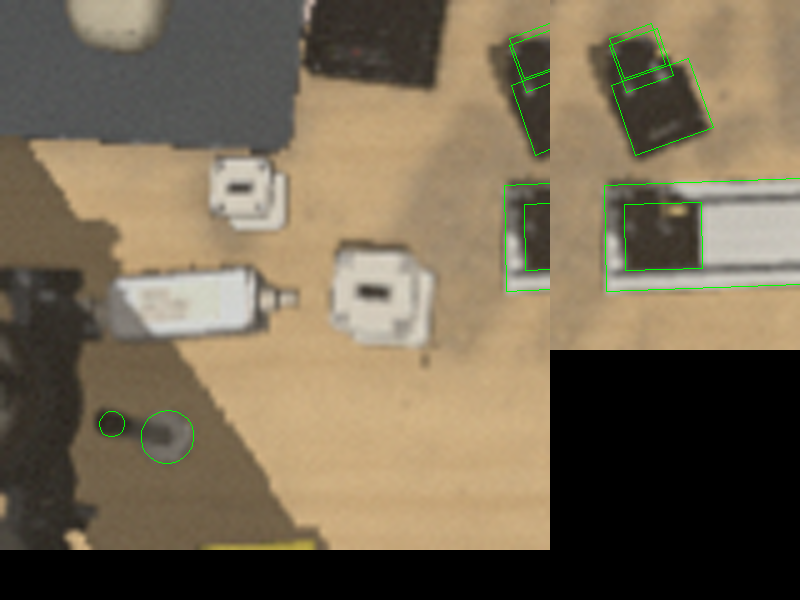

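View pics/o3.png

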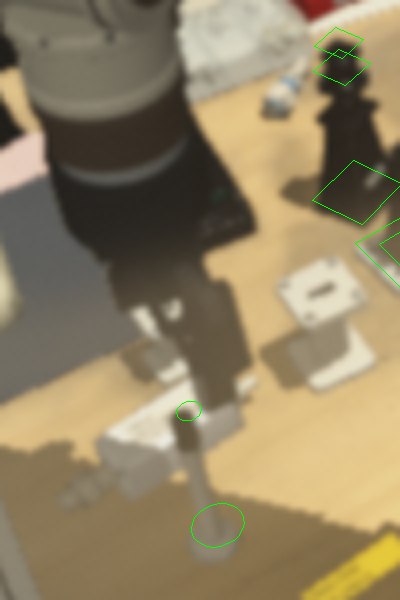

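The top view shows the horn standing at (655,100), matching the wireframe at (0.655,0.087). The probe foot is at (166,440), within 1 px of the model. I go down to the cap.

Call:
{"op": "carry_out", "data": {"plan": [{"dx": 0, "dy": -2, "dz": 25, "twist": 0, "fingers": -1}, {"dx": 0, "dy": -2, "dz": 50, "twist": 0, "fingers": -1}, {"dx": 0, "dy": -2, "dz": 70, "twist": 0, "fingers": -1}, {"dx": 0, "dy": -2, "dz": 77, "twist": 0, "fingers": -1}, {"dx": 0, "dy": -2, "dz": 77, "twist": 0, "fingers": -1}]}}

```text
clock: 6.87
eef_pos: [0.452, 0.3192, 0.0917]
tool_rot: [0.71, 0.704, -0.002, -0.0]
ft_force: [-1.2, -0.0, 0.6]
grip_width: 0.0857
grasp_force: 0.0
```

Call:
{"op": "carry_out", "data": {"plan": [{"dx": 0, "dy": 0, "dz": 0, "twist": 0, "fingers": 0.2}, {"dx": 0, "dy": 0, "dz": 0, "twist": 0, "fingers": 0.5}, {"dx": 0, "dy": 0, "dz": 0, "twist": 0, "fingers": 1}, {"dx": 0, "dy": 0, "dz": 0, "twist": 0, "fingers": 1}, {"dx": 0, "dy": 0, "dz": 0, "twist": 0, "fingers": 1}]}}

```text
clock: 7.28
eef_pos: [0.4532, 0.3208, 0.0943]
tool_rot: [0.709, 0.705, 0.001, 0.0]
ft_force: [0.2, -0.7, -0.1]
grip_width: 0.0261
grasp_force: 0.0
```

Call:
{"op": "carry_out", "data": {"plan": [{"dx": 0, "dy": 0, "dz": 0, "twist": 0, "fingers": 1}, {"dx": 0, "dy": 0, "dz": 0, "twist": 0, "fingers": 1}, {"dx": 0, "dy": 0, "dz": -2, "twist": 0, "fingers": 1}, {"dx": 0, "dy": 0, "dz": -20, "twist": 0, "fingers": 1}, {"dx": 0, "dy": 0, "dz": -45, "twist": 0, "fingers": 1}]}}

```text
clock: 7.7
eef_pos: [0.4505, 0.319, 0.1361]
tool_rot: [0.709, 0.705, -0.004, -0.001]
ft_force: [-0.4, 0.3, 0.2]
grip_width: 0.0124
grasp_force: 58.4
```

```bash
python3 go.py .453 -.02 .143;python3 go.py .577 -.025 .143 
```

```text
d [-339.     4.4   -5.6] twist 0 | pos [0.4505 0.319  0.1361] yaw 89.7 t 7.7 q [ 0.62  0.41 -0.02  1.16  0.    2.19] w 0.0124 F [-0.4  0.3  0.2]
d [-343.3  128.4   -6.3] twist 0 | pos [0.4505 0.319  0.1361] yaw 89.7 t 7.7 q [ 0.62  0.41 -0.02  1.16  0.    2.19] w 0.0124 F [-0.4  0.3  0.2]
```

Call:
{"op": "carry_out", "data": {"plan": [{"dx": -25, "dy": 0, "dz": -5, "twist": 0, "fingers": 1}, {"dx": -60, "dy": 0, "dz": -8, "twist": 0, "fingers": 1}, {"dx": -95, "dy": 0, "dz": -8, "twist": 0, "fingers": 1}, {"dx": -130, "dy": 0, "dz": -8, "twist": 0, "fingers": 1}, {"dx": -165, "dy": 0, "dz": -8, "twist": 0, "fingers": 1}]}}

```text
clock: 8.12
eef_pos: [0.4511, 0.1541, 0.1463]
tool_rot: [0.709, 0.705, -0.0, -0.0]
ft_force: [-0.4, 0.2, -0.9]
grip_width: 0.0131
grasp_force: 58.5
```

Call:
{"op": "carry_out", "data": {"plan": [{"dx": -35, "dy": 0, "dz": 0, "twist": 0, "fingers": 1}, {"dx": -70, "dy": 0, "dz": 0, "twist": 0, "fingers": 1}, {"dx": -105, "dy": 0, "dz": 0, "twist": 0, "fingers": 1}, {"dx": -140, "dy": 10, "dz": 0, "twist": 0, "fingers": 1}, {"dx": -165, "dy": 30, "dz": 0, "twist": 0, "fingers": 1}]}}

```text
clock: 8.53
eef_pos: [0.4783, -0.0121, 0.1463]
tool_rot: [0.71, 0.705, -0.001, -0.001]
ft_force: [0.6, 0.7, -0.3]
grip_width: 0.0123
grasp_force: 58.5
```

```bash
python3 go.py .577 -.025 .145 
```

```text
d [-12.2  98.8   1. ] twist 0 | pos [ 0.4783 -0.0121  0.1463] yaw 89.6 t 8.5333 q [-0.03  0.26 -0.2   1.11 -0.    1.55] w 0.0123 F [ 0.6  0.7 -0.3]
```

Call:
{"op": "carry_out", "data": {"plan": [{"dx": -3, "dy": 25, "dz": 0, "twist": 0, "fingers": 1}, {"dx": -7, "dy": 55, "dz": 0, "twist": 0, "fingers": 1}, {"dx": -10, "dy": 80, "dz": 5, "twist": 0, "fingers": 1}, {"dx": -12, "dy": 96, "dz": 10, "twist": 0, "fingers": 1}, {"dx": -12, "dy": 98.5, "dz": 20, "twist": 0, "fingers": 1}]}}

```text
clock: 8.95
eef_pos: [0.5827, -0.0229, 0.1265]
tool_rot: [0.709, 0.705, 0.001, 0.001]
ft_force: [1.4, 0.1, 0.2]
grip_width: 0.0131
grasp_force: 58.6
```

Call:
{"op": "carry_out", "data": {"plan": [{"dx": 0, "dy": 0, "dz": 5, "twist": 0, "fingers": 1}, {"dx": 0, "dy": 0, "dz": 10, "twist": 0, "fingers": 1}, {"dx": 0, "dy": 0, "dz": 14, "twist": 0, "fingers": 1}, {"dx": 0, "dy": 0, "dz": 16, "twist": 0, "fingers": 1}, {"dx": 0, "dy": 0, "dz": 17, "twist": 0, "fingers": 1}]}}

```text
clock: 9.37
eef_pos: [0.5783, -0.022, 0.1092]
tool_rot: [0.709, 0.705, -0.0, -0.0]
ft_force: [-0.4, -0.2, 0.3]
grip_width: 0.0128
grasp_force: 58.6
```

```bash
python3 - <<'E'
from ov import *
P=dict(P0,pr=(.577,-.025,0)); snap('scene','scene2')
def shift(s):return s
b=draw('scene2',{k:P[k] for k in('pl','po','sh')},240,80,140,140,4)
cv2.imwrite('pics/o4.png',b)
E
python3 go.py .577 -.025 .10
```

```text
d [-3.  -1.5  9.3] twist 0 | pos [ 0.5785 -0.0221  0.1093] yaw 89.7 t 9.4167 q [-0.04  0.47  0.01  1.11  0.    1.54] w 0.0128 F [ 0.1 -0.1 -0.5]
```

View pics/o4.png

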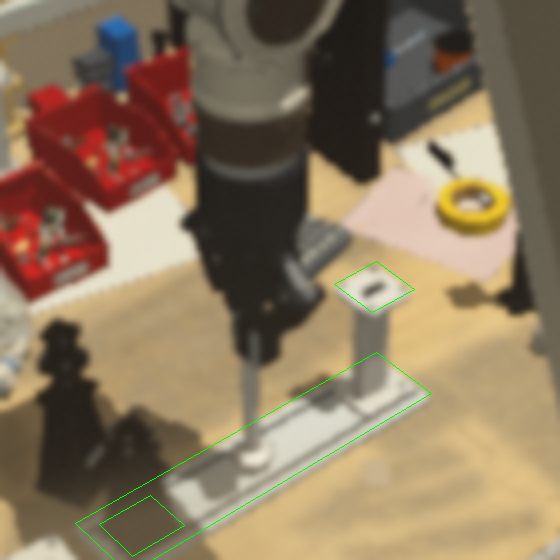

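The scene crop shows the probe hanging upright with its foot at (255,458), over the middle of the plate.

Call:
{"op": "carry_out", "data": {"plan": [{"dx": -1, "dy": -1, "dz": 2, "twist": 0, "fingers": 1}, {"dx": -3, "dy": -1.5, "dz": 4, "twist": 0, "fingers": 1}, {"dx": -3, "dy": -1.5, "dz": 6, "twist": 0, "fingers": 1}, {"dx": -3, "dy": -1.5, "dz": 6, "twist": 0, "fingers": 1}, {"dx": -3, "dy": -1.5, "dz": 6, "twist": 0, "fingers": 1}]}}

```text
clock: 9.83
eef_pos: [0.5775, -0.0253, 0.1032]
tool_rot: [0.709, 0.705, -0.0, -0.0]
ft_force: [-0.4, 0.5, -1.0]
grip_width: 0.0124
grasp_force: 58.6
```

Call:
{"op": "carry_out", "data": {"plan": [{"dx": 0, "dy": 0, "dz": 1, "twist": 0, "fingers": 1}, {"dx": 0, "dy": 0, "dz": 2, "twist": 0, "fingers": 1}, {"dx": 0, "dy": 0, "dz": 2, "twist": 0, "fingers": 1}, {"dx": 0, "dy": 0, "dz": 2, "twist": 0, "fingers": 1}, {"dx": 0, "dy": 0, "dz": 2, "twist": 0, "fingers": 1}]}}

```text
clock: 10.25
eef_pos: [0.5783, -0.0253, 0.1021]
tool_rot: [0.709, 0.705, 0.001, 0.001]
ft_force: [-0.3, -0.4, 4.3]
grip_width: 0.0127
grasp_force: 59.0
```

Contact. I release and rise.

Call:
{"op": "carry_out", "data": {"plan": [{"dx": 0, "dy": 0, "dz": 0, "twist": 0, "fingers": 0.5}, {"dx": 0, "dy": 0, "dz": 0, "twist": 0, "fingers": 0.2}, {"dx": 0, "dy": 0, "dz": 0, "twist": 0, "fingers": -0.2}, {"dx": 0, "dy": 0, "dz": 0, "twist": 0, "fingers": -1}, {"dx": 0, "dy": 0, "dz": 0, "twist": 0, "fingers": -1}]}}

```text
clock: 10.67
eef_pos: [0.5774, -0.0252, 0.1009]
tool_rot: [0.709, 0.705, -0.0, -0.0]
ft_force: [0.6, 0.6, -0.2]
grip_width: 0.0689
grasp_force: 0.0
```

Call:
{"op": "carry_out", "data": {"plan": [{"dx": 0, "dy": 0, "dz": 0, "twist": 0, "fingers": -1}, {"dx": 0, "dy": 0, "dz": -20, "twist": 0, "fingers": -1}, {"dx": 0, "dy": 0, "dz": -50, "twist": 0, "fingers": -1}, {"dx": 0, "dy": 0, "dz": -85, "twist": 0, "fingers": -1}, {"dx": 0, "dy": 0, "dz": -110, "twist": 0, "fingers": -1}]}}

```text
clock: 11.08
eef_pos: [0.5781, -0.0253, 0.2138]
tool_rot: [0.709, 0.705, 0.001, 0.001]
ft_force: [1.0, -0.8, -0.2]
grip_width: 0.0856
grasp_force: 0.0
```

```bash
python3 go.py .598 .2697 .21 180 360
```

```text
d [295.1  18.2   3.8] twist -90.3 | pos [ 0.5781 -0.0253  0.2138] yaw 89.7 t 11.0833 q [-0.04  0.4   0.19  1.35 -0.    1.53] w 0.0856 F [ 1.  -0.8 -0.2]
```

Call:
{"op": "carry_out", "data": {"plan": [{"dx": 34, "dy": 3, "dz": 0, "twist": -7, "fingers": -1}, {"dx": 68, "dy": 6, "dz": 0, "twist": -14, "fingers": -1}, {"dx": 102, "dy": 10, "dz": 0, "twist": -21, "fingers": -1}, {"dx": 136, "dy": 14, "dz": 0, "twist": -28, "fingers": -1}, {"dx": 170, "dy": 18, "dz": 0, "twist": -35, "fingers": -1}]}}

```text
clock: 11.5
eef_pos: [0.5966, 0.146, 0.2115]
tool_rot: [0.462, 0.887, 0.0, 0.0]
ft_force: [0.7, -0.3, 0.2]
grip_width: 0.0854
grasp_force: 0.0
```

```bash
python3 go.py .598 .2697 .12 180 360
```

```text
d [100.6  72.   91.5] twist -55.0 | pos [0.5966 0.146  0.2115] yaw 125.0 t 11.5 q [ 0.24  0.48  0.3   1.39 -0.    1.2 ] w 0.0854 F [ 0.7 -0.3  0.2]
```

Call:
{"op": "carry_out", "data": {"plan": [{"dx": 25, "dy": 18, "dz": 0, "twist": -7, "fingers": -1}, {"dx": 50, "dy": 36, "dz": 0, "twist": -14, "fingers": -1}, {"dx": 75, "dy": 54, "dz": 15, "twist": -21, "fingers": -1}, {"dx": 95, "dy": 68, "dz": 40, "twist": -28, "fingers": -1}, {"dx": 100.6, "dy": 72, "dz": 70, "twist": -35, "fingers": -1}]}}

```text
clock: 11.92
eef_pos: [0.5997, 0.2734, 0.1425]
tool_rot: [0.171, 0.985, 0.002, 0.002]
ft_force: [-0.0, 0.9, 0.1]
grip_width: 0.0853
grasp_force: 0.0
```

Call:
{"op": "carry_out", "data": {"plan": [{"dx": 0, "dy": 0, "dz": 10, "twist": -7, "fingers": -1}, {"dx": 0, "dy": 0, "dz": 20, "twist": -14, "fingers": -1}, {"dx": 0, "dy": 0, "dz": 20, "twist": -20, "fingers": -1}, {"dx": 0, "dy": 0, "dz": 20, "twist": -20, "fingers": -1}, {"dx": 0, "dy": 0, "dz": 20, "twist": -20, "fingers": -1}]}}

```text
clock: 12.33
eef_pos: [0.5987, 0.2684, 0.1212]
tool_rot: [0.004, 1.0, -0.0, -0.0]
ft_force: [-0.1, 0.3, -0.5]
grip_width: 0.0851
grasp_force: 0.0
```

```bash
python3 go.py .598 .2697 .025 180 360
```

```text
d [ 0.7  1.3 96.2] twist -0.5 | pos [0.5987 0.2684 0.1212] yaw 179.5 t 12.3333 q [ 0.42  0.61  0.28  1.24 -0.    0.43] w 0.0851 F [-0.1  0.3 -0.5]
```

Call:
{"op": "carry_out", "data": {"plan": [{"dx": 0.5, "dy": 1, "dz": 30, "twist": -0.5, "fingers": -1}, {"dx": 0.5, "dy": 1, "dz": 60, "twist": -0.5, "fingers": -1}, {"dx": 0.5, "dy": 1, "dz": 82, "twist": -0.5, "fingers": -1}, {"dx": 0.5, "dy": 1, "dz": 95, "twist": -0.5, "fingers": -1}, {"dx": 0.5, "dy": 1, "dz": 95, "twist": -0.5, "fingers": -1}]}}

```text
clock: 12.75
eef_pos: [0.5959, 0.2681, 0.0229]
tool_rot: [-0.0, 1.0, -0.001, -0.003]
ft_force: [-0.9, -0.2, -0.5]
grip_width: 0.0854
grasp_force: 0.0
```

Call:
{"op": "carry_out", "data": {"plan": [{"dx": 0, "dy": 0, "dz": 0, "twist": 0, "fingers": 0}, {"dx": 0, "dy": 0, "dz": 0, "twist": 0, "fingers": 0.2}, {"dx": 0, "dy": 0, "dz": 0, "twist": 0, "fingers": 1}, {"dx": 0, "dy": 0, "dz": 0, "twist": 0, "fingers": 1}, {"dx": 0, "dy": 0, "dz": 0, "twist": 0, "fingers": 1}]}}

```text
clock: 13.17
eef_pos: [0.5994, 0.2699, 0.0284]
tool_rot: [-0.001, 1.0, 0.001, 0.002]
ft_force: [-0.4, -0.5, 2.9]
grip_width: 0.0332
grasp_force: 59.1
```

Call:
{"op": "carry_out", "data": {"plan": [{"dx": 0, "dy": 0, "dz": 0, "twist": 0, "fingers": 1}, {"dx": 0, "dy": 0, "dz": 0, "twist": 0, "fingers": 1}, {"dx": 0, "dy": 0, "dz": 0, "twist": 0, "fingers": 1}, {"dx": 0, "dy": 0, "dz": 0, "twist": 0, "fingers": 1}, {"dx": 0, "dy": 0, "dz": 0, "twist": 0, "fingers": 1}]}}

```text
clock: 13.58
eef_pos: [0.5994, 0.2699, 0.0283]
tool_rot: [-0.001, 1.0, 0.001, 0.002]
ft_force: [-0.5, -0.1, 5.7]
grip_width: 0.0324
grasp_force: 59.3
```

```bash
python3 go.py .596 .2697 .21 180 360
```

```text
d [   2.8    0.  -181.7] twist 0.2 | pos [0.5994 0.2699 0.0283] yaw -179.8 t 13.5833 q [ 0.42  0.69  0.16  1.04 -0.    0.42] w 0.0324 F [-0.5 -0.1  5.7]
```

Call:
{"op": "carry_out", "data": {"plan": [{"dx": 0, "dy": 0, "dz": -10, "twist": 0, "fingers": 1}, {"dx": 0, "dy": 0, "dz": -40, "twist": 0, "fingers": 1}, {"dx": 0, "dy": 0, "dz": -80, "twist": 0, "fingers": 1}, {"dx": 0, "dy": 0, "dz": -120, "twist": 0, "fingers": 1}, {"dx": 0, "dy": 0, "dz": -160, "twist": 0, "fingers": 1}]}}

```text
clock: 14.0
eef_pos: [0.5973, 0.2689, 0.1878]
tool_rot: [-0.001, 1.0, -0.0, -0.001]
ft_force: [0.7, 0.3, -1.1]
grip_width: 0.0328
grasp_force: 59.7
```

```bash
python3 go.py .581 -.1347 .205 181.6 360
```

```text
d [  17.4 -403.6  -16.9] twist -1.4 | pos [0.5973 0.2689 0.1878] yaw -179.8 t 14.0 q [ 0.42  0.58  0.4   1.39 -0.    0.42] w 0.0328 F [ 0.7  0.3 -1.1]
```

Call:
{"op": "carry_out", "data": {"plan": [{"dx": 2, "dy": -30, "dz": -16, "twist": 0, "fingers": 1}, {"dx": 4, "dy": -65, "dz": -17, "twist": 0, "fingers": 1}, {"dx": 6, "dy": -100, "dz": -17, "twist": 0, "fingers": 1}, {"dx": 8, "dy": -135, "dz": -17, "twist": 0, "fingers": 1}, {"dx": 10, "dy": -170, "dz": -17, "twist": 0, "fingers": 1}]}}

```text
clock: 14.42
eef_pos: [0.5879, 0.0979, 0.2038]
tool_rot: [-0.002, 1.0, -0.0, -0.0]
ft_force: [0.4, -0.2, -0.2]
grip_width: 0.0324
grasp_force: 59.8
```

Call:
{"op": "carry_out", "data": {"plan": [{"dx": 2, "dy": -35, "dz": 0, "twist": -0.5, "fingers": 1}, {"dx": 4, "dy": -70, "dz": 0, "twist": -1, "fingers": 1}, {"dx": 6, "dy": -105, "dz": 0, "twist": -1.4, "fingers": 1}, {"dx": 7, "dy": -140, "dz": 0, "twist": -1.4, "fingers": 1}, {"dx": 7, "dy": -175, "dz": 0, "twist": -1.4, "fingers": 1}]}}

```text
clock: 14.83
eef_pos: [0.5812, -0.0773, 0.2037]
tool_rot: [-0.014, 1.0, 0.0, -0.0]
ft_force: [0.5, -0.1, -1.4]
grip_width: 0.0325
grasp_force: 59.8
```

```bash
python3 go.py .581 -.1347 .155 181.6 360
```

```text
d [  1.7 -57.4  48.7] twist -0.0 | pos [ 0.5812 -0.0773  0.2037] yaw -178.4 t 14.8333 q [-0.13  0.43  0.2   1.34  0.   -0.16] w 0.0325 F [ 0.5 -0.1 -1.4]
```

Call:
{"op": "carry_out", "data": {"plan": [{"dx": 1, "dy": -25, "dz": 0, "twist": 0, "fingers": 1}, {"dx": 1.5, "dy": -50, "dz": 0, "twist": 0, "fingers": 1}, {"dx": 1.5, "dy": -57.5, "dz": 15, "twist": 0, "fingers": 1}, {"dx": 1.5, "dy": -57.5, "dz": 35, "twist": 0, "fingers": 1}, {"dx": 1.5, "dy": -57.5, "dz": 48, "twist": 0, "fingers": 1}]}}

```text
clock: 15.25
eef_pos: [0.5812, -0.1344, 0.1541]
tool_rot: [-0.013, 1.0, 0.0, -0.001]
ft_force: [-0.4, 0.2, -1.3]
grip_width: 0.0324
grasp_force: 59.8
```

Call:
{"op": "carry_out", "data": {"plan": [{"dx": 0, "dy": 0, "dz": 3, "twist": 0, "fingers": 1}, {"dx": 0, "dy": 0, "dz": 6, "twist": 0, "fingers": 1}, {"dx": 0, "dy": 0, "dz": 8, "twist": 0, "fingers": 1}, {"dx": 0, "dy": 0, "dz": 8, "twist": 0, "fingers": 1}, {"dx": 0, "dy": 0, "dz": 8, "twist": 0, "fingers": 1}]}}

```text
clock: 15.67
eef_pos: [0.5828, -0.1331, 0.1483]
tool_rot: [-0.014, 1.0, -0.0, 0.001]
ft_force: [-0.2, 0.2, -0.3]
grip_width: 0.0328
grasp_force: 59.8
```

```bash
python3 - <<'E'
from ov import *
P=dict(P0,pr=(.577,-.025,0)); snap('scene','scene3'); 
b=draw('scene3',{k:P[k] for k in('pl','po','sh')},250,110,130,100,6)
cv2.imwrite('pics/o5.png',b)
E
python3 go.py .581 -.1347 .141 181.6 360
```

```text
d [ 1.9 -1.5  7.3] twist -0.0 | pos [ 0.5828 -0.1331  0.1483] yaw -178.4 t 15.7167 q [-0.22  0.48  0.13  1.22 -0.   -0.25] w 0.0325 F [ 0.  -0.4 -0.7]
```

View pics/o5.png

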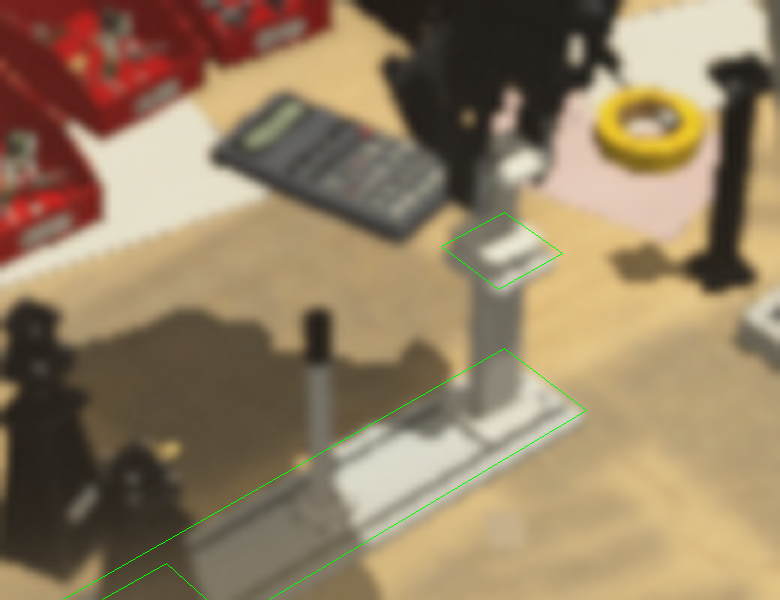

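The adapter hangs over the post flange at (500,250), and the probe stands upright at (318,400). I lower the adapter.

Call:
{"op": "carry_out", "data": {"plan": [{"dx": 2, "dy": -1.5, "dz": 2, "twist": 0, "fingers": 1}, {"dx": 2, "dy": -1.5, "dz": 4, "twist": 0, "fingers": 1}, {"dx": 2, "dy": -1.5, "dz": 5, "twist": 0, "fingers": 1}, {"dx": 2, "dy": -1.5, "dz": 6, "twist": 0, "fingers": 1}, {"dx": 2, "dy": -1.5, "dz": 6, "twist": 0, "fingers": 1}]}}

```text
clock: 16.13
eef_pos: [0.5803, -0.1348, 0.1415]
tool_rot: [-0.014, 1.0, -0.0, 0.0]
ft_force: [-1.0, -0.1, 0.3]
grip_width: 0.0325
grasp_force: 59.9
```

Call:
{"op": "carry_out", "data": {"plan": [{"dx": 0, "dy": 0, "dz": 1, "twist": 0, "fingers": 1}, {"dx": 0, "dy": 0, "dz": 1, "twist": 0, "fingers": 1}, {"dx": 0, "dy": 0, "dz": 2, "twist": 0, "fingers": 1}, {"dx": 0, "dy": 0, "dz": 2, "twist": 0, "fingers": 1}, {"dx": 0, "dy": 0, "dz": 2, "twist": 0, "fingers": 1}]}}

```text
clock: 16.55
eef_pos: [0.5806, -0.1347, 0.1412]
tool_rot: [-0.014, 1.0, -0.0, 0.001]
ft_force: [-2.4, 1.9, 8.2]
grip_width: 0.0324
grasp_force: 60.8
```

Call:
{"op": "carry_out", "data": {"plan": [{"dx": 0, "dy": 0, "dz": 0, "twist": 0, "fingers": 0.2}, {"dx": 0, "dy": 0, "dz": 0, "twist": 0, "fingers": 0.1}, {"dx": 0, "dy": 0, "dz": 0, "twist": 0, "fingers": -0.2}, {"dx": 0, "dy": 0, "dz": 0, "twist": 0, "fingers": -0.6}, {"dx": 0, "dy": 0, "dz": 0, "twist": 0, "fingers": -1}]}}

```text
clock: 16.97
eef_pos: [0.5801, -0.1349, 0.1388]
tool_rot: [-0.014, 1.0, 0.0, -0.0]
ft_force: [1.3, -0.4, -0.4]
grip_width: 0.0728
grasp_force: 0.0
```

Call:
{"op": "carry_out", "data": {"plan": [{"dx": 0, "dy": 0, "dz": 0, "twist": 0, "fingers": -1}, {"dx": 0, "dy": 0, "dz": -15, "twist": 0, "fingers": -1}, {"dx": 0, "dy": 0, "dz": -40, "twist": 0, "fingers": -1}, {"dx": 0, "dy": 0, "dz": -65, "twist": 0, "fingers": -1}, {"dx": 0, "dy": 0, "dz": -70, "twist": 0, "fingers": -1}]}}

```text
clock: 17.38
eef_pos: [0.5824, -0.1353, 0.2138]
tool_rot: [-0.014, 1.0, -0.001, 0.004]
ft_force: [1.1, 0.3, 1.4]
grip_width: 0.0855
grasp_force: 0.0
```

```bash
python3 go.py .5955 -.312 .19 160 180;
```

```text
d [  -8.1 -176.9   24.2] twist 21.6 | pos [ 0.5824 -0.1353  0.2138] yaw -178.4 t 17.3833 q [-0.23  0.44  0.24  1.37 -0.   -0.26] w 0.0855 F [1.1 0.3 1.4]
```

Call:
{"op": "carry_out", "data": {"plan": [{"dx": -2, "dy": -40, "dz": -5, "twist": 4, "fingers": -1}, {"dx": -4, "dy": -80, "dz": -5, "twist": 8, "fingers": -1}, {"dx": -6, "dy": -120, "dz": 0, "twist": 12, "fingers": -1}, {"dx": -7, "dy": -155, "dz": 10, "twist": 17, "fingers": -1}, {"dx": -8, "dy": -176, "dz": 24, "twist": 21.6, "fingers": -1}]}}

```text
clock: 17.8
eef_pos: [0.5933, -0.3148, 0.1854]
tool_rot: [0.177, 0.984, -0.001, 0.001]
ft_force: [-0.1, -0.3, 0.6]
grip_width: 0.0852
grasp_force: 0.0
```

Call:
{"op": "carry_out", "data": {"plan": [{"dx": 0, "dy": 0, "dz": 0, "twist": 0, "fingers": -1}, {"dx": 0, "dy": 0, "dz": 0, "twist": 0, "fingers": -1}, {"dx": 0, "dy": 0, "dz": 0, "twist": 0, "fingers": -1}, {"dx": 0, "dy": 0, "dz": 0, "twist": 0, "fingers": -1}, {"dx": 0, "dy": 0, "dz": 0, "twist": 0, "fingers": -1}]}}

```text
clock: 18.22
eef_pos: [0.5937, -0.3092, 0.1864]
tool_rot: [0.173, 0.985, -0.0, 0.001]
ft_force: [-0.6, -0.3, -0.3]
grip_width: 0.0854
grasp_force: 0.0
```

```bash
python3 go.py .5955 -.312 .108 160 180
```

```text
d [-2.5 -2.  78.4] twist 0.1 | pos [ 0.5937 -0.3092  0.1864] yaw 160.1 t 18.2167 q [-0.48  0.61  0.45  1.41  0.   -0.13] w 0.0854 F [-0.6 -0.3 -0.3]
```

Call:
{"op": "carry_out", "data": {"plan": [{"dx": -2.5, "dy": -2, "dz": 25, "twist": 0, "fingers": -1}, {"dx": -2.5, "dy": -2, "dz": 50, "twist": 0, "fingers": -1}, {"dx": -2.5, "dy": -2, "dz": 70, "twist": 0, "fingers": -1}, {"dx": -2.5, "dy": -2, "dz": 78, "twist": 0, "fingers": -1}, {"dx": -2.5, "dy": -2, "dz": 78, "twist": 0, "fingers": -1}]}}

```text
clock: 18.63
eef_pos: [0.5936, -0.3115, 0.1052]
tool_rot: [0.173, 0.985, 0.001, -0.002]
ft_force: [-0.0, 0.1, -0.9]
grip_width: 0.0854
grasp_force: 0.0
```

Call:
{"op": "carry_out", "data": {"plan": [{"dx": 0, "dy": 0, "dz": 0, "twist": 0, "fingers": 0}, {"dx": 0, "dy": 0, "dz": 0, "twist": 0, "fingers": 0.2}, {"dx": 0, "dy": 0, "dz": 0, "twist": 0, "fingers": 1}, {"dx": 0, "dy": 0, "dz": 0, "twist": 0, "fingers": 1}, {"dx": 0, "dy": 0, "dz": 0, "twist": 0, "fingers": 1}]}}

```text
clock: 19.05
eef_pos: [0.5957, -0.3137, 0.1092]
tool_rot: [0.174, 0.985, -0.0, 0.002]
ft_force: [-0.2, 1.0, 2.3]
grip_width: 0.0307
grasp_force: 58.2
```

Call:
{"op": "carry_out", "data": {"plan": [{"dx": 0, "dy": 0, "dz": 0, "twist": 0, "fingers": 1}, {"dx": 0, "dy": 0, "dz": 0, "twist": 0, "fingers": 1}, {"dx": 0, "dy": 0, "dz": -5, "twist": 0, "fingers": 1}, {"dx": 0, "dy": 0, "dz": -30, "twist": 0, "fingers": 1}, {"dx": 0, "dy": 0, "dz": -50, "twist": 0, "fingers": 1}]}}

```text
clock: 19.47
eef_pos: [0.5934, -0.3127, 0.1564]
tool_rot: [0.174, 0.985, 0.001, -0.002]
ft_force: [0.9, 0.1, -0.5]
grip_width: 0.0307
grasp_force: 58.6
```

```bash
python3 go.py .45 -.23 .16; python3 go.py .45 -.05 .16
```

```text
d [163.1  28.5  -2.9] twist 0 | pos [ 0.5934 -0.3127  0.1564] yaw 160.0 t 19.4667 q [-0.48  0.63  0.4   1.35 -0.   -0.14] w 0.0307 F [ 0.9  0.1 -0.5]
d [224.8 197.6  -2.5] twist 0 | pos [ 0.5934 -0.3127  0.1564] yaw 160.0 t 19.4667 q [-0.48  0.63  0.4   1.35 -0.   -0.14] w 0.0307 F [ 0.9  0.1 -0.5]
```

Call:
{"op": "carry_out", "data": {"plan": [{"dx": 25, "dy": 4, "dz": -3, "twist": 0, "fingers": 1}, {"dx": 60, "dy": 10, "dz": -3, "twist": 0, "fingers": 1}, {"dx": 95, "dy": 16, "dz": -3, "twist": 0, "fingers": 1}, {"dx": 130, "dy": 23, "dz": -3, "twist": 0, "fingers": 1}, {"dx": 163, "dy": 30, "dz": -3, "twist": 0, "fingers": 1}]}}

```text
clock: 19.88
eef_pos: [0.4495, -0.2281, 0.1597]
tool_rot: [0.174, 0.985, 0.0, -0.001]
ft_force: [-0.2, 0.2, -1.4]
grip_width: 0.0309
grasp_force: 58.6
```

Call:
{"op": "carry_out", "data": {"plan": [{"dx": 12, "dy": 32, "dz": 0, "twist": 0, "fingers": 1}, {"dx": 24, "dy": 66, "dz": 0, "twist": 0, "fingers": 1}, {"dx": 36, "dy": 100, "dz": 0, "twist": 0, "fingers": 1}, {"dx": 48, "dy": 134, "dz": 0, "twist": 0, "fingers": 1}, {"dx": 60, "dy": 165, "dz": 0, "twist": 0, "fingers": 1}]}}

```text
clock: 20.3
eef_pos: [0.4513, -0.052, 0.1603]
tool_rot: [0.174, 0.985, 0.0, -0.0]
ft_force: [0.6, 0.8, -1.3]
grip_width: 0.0309
grasp_force: 58.8
```

```bash
python3 go.py .497 -.027 .125
```

```text
d [-34.4  39.1  35.3] twist 0 | pos [ 0.4513 -0.052   0.1603] yaw 159.9 t 20.3 q [-0.11  0.2  -0.24  1.13  0.    0.24] w 0.0309 F [ 0.6  0.8 -1.3]
```

Call:
{"op": "carry_out", "data": {"plan": [{"dx": -15, "dy": 18, "dz": 5, "twist": 0, "fingers": 1}, {"dx": -29, "dy": 33, "dz": 15, "twist": 0, "fingers": 1}, {"dx": -34, "dy": 39, "dz": 25, "twist": 0, "fingers": 1}, {"dx": -34, "dy": 39, "dz": 35, "twist": 0, "fingers": 1}, {"dx": -34, "dy": 39, "dz": 40, "twist": 0, "fingers": 1}]}}

```text
clock: 20.72
eef_pos: [0.4955, -0.0288, 0.1181]
tool_rot: [0.174, 0.985, -0.0, -0.002]
ft_force: [-0.6, -0.4, -1.5]
grip_width: 0.0306
grasp_force: 58.8
```

Call:
{"op": "carry_out", "data": {"plan": [{"dx": 0, "dy": 0, "dz": 4, "twist": 0, "fingers": 1}, {"dx": 0, "dy": 0, "dz": 8, "twist": 0, "fingers": 1}, {"dx": 0, "dy": 0, "dz": 9, "twist": 0, "fingers": 1}, {"dx": 0, "dy": 0, "dz": 9, "twist": 0, "fingers": 1}, {"dx": 0, "dy": 0, "dz": 9, "twist": 0, "fingers": 1}]}}

```text
clock: 21.13
eef_pos: [0.4973, -0.0291, 0.1117]
tool_rot: [0.174, 0.985, 0.0, 0.0]
ft_force: [0.9, -0.2, -0.9]
grip_width: 0.0306
grasp_force: 58.8
```

Call:
{"op": "carry_out", "data": {"plan": [{"dx": 0, "dy": 0, "dz": 1, "twist": 0, "fingers": 1}, {"dx": 0, "dy": 0, "dz": 2, "twist": 0, "fingers": 1}, {"dx": 0, "dy": 0, "dz": 2, "twist": 0, "fingers": 1}, {"dx": 0, "dy": 0, "dz": 2, "twist": 0, "fingers": 1}, {"dx": 0, "dy": 0, "dz": 2, "twist": 0, "fingers": 1}]}}

```text
clock: 21.55
eef_pos: [0.4974, -0.0286, 0.1094]
tool_rot: [0.174, 0.985, -0.0, 0.0]
ft_force: [-0.1, 0.4, -0.4]
grip_width: 0.0311
grasp_force: 58.8
```

```bash
python3 go.py .497 -.027 .109
```

```text
d [0.9 1.4 0.4] twist 0 | pos [ 0.4974 -0.0286  0.1094] yaw 160.0 t 21.55 q [-0.06  0.33 -0.21  1.03 -0.    0.29] w 0.0311 F [-0.1  0.4 -0.4]
```

Call:
{"op": "carry_out", "data": {"plan": [{"dx": 0, "dy": 0, "dz": 1, "twist": 0, "fingers": 1}, {"dx": 0, "dy": 0, "dz": 2, "twist": 0, "fingers": 1}, {"dx": 0, "dy": 0, "dz": 2, "twist": 0, "fingers": 1}, {"dx": 0, "dy": 0, "dz": 2, "twist": 0, "fingers": 1}, {"dx": 0, "dy": 0, "dz": 2, "twist": 0, "fingers": 1}]}}

```text
clock: 21.97
eef_pos: [0.4986, -0.0288, 0.1091]
tool_rot: [0.174, 0.985, 0.0, 0.002]
ft_force: [-1.3, -0.1, 7.3]
grip_width: 0.0309
grasp_force: 59.6
```

Contact. I release, rise and back away.

Call:
{"op": "carry_out", "data": {"plan": [{"dx": 0, "dy": 0, "dz": 0, "twist": 0, "fingers": 0.2}, {"dx": 0, "dy": 0, "dz": 0, "twist": 0, "fingers": 0.1}, {"dx": 0, "dy": 0, "dz": 0, "twist": 0, "fingers": -0.2}, {"dx": 0, "dy": 0, "dz": 0, "twist": 0, "fingers": -0.6}, {"dx": 0, "dy": 0, "dz": 0, "twist": 0, "fingers": -1}]}}

```text
clock: 22.38
eef_pos: [0.4972, -0.0286, 0.107]
tool_rot: [0.174, 0.985, -0.0, -0.0]
ft_force: [-0.5, 0.0, 0.3]
grip_width: 0.0731
grasp_force: 0.0
```

Call:
{"op": "carry_out", "data": {"plan": [{"dx": 0, "dy": 0, "dz": 0, "twist": 0, "fingers": -1}, {"dx": 0, "dy": 0, "dz": -15, "twist": 0, "fingers": -1}, {"dx": 0, "dy": 0, "dz": -45, "twist": 0, "fingers": -1}, {"dx": 0, "dy": 0, "dz": -80, "twist": 0, "fingers": -1}, {"dx": 0, "dy": 0, "dz": -115, "twist": 0, "fingers": -1}]}}

```text
clock: 22.8
eef_pos: [0.4965, -0.0286, 0.2228]
tool_rot: [0.174, 0.985, -0.0, -0.001]
ft_force: [0.4, 0.2, 0.3]
grip_width: 0.0854
grasp_force: 0.0
```

Call:
{"op": "carry_out", "data": {"plan": [{"dx": 10, "dy": -38, "dz": 0, "twist": 0, "fingers": -1}, {"dx": 20, "dy": -76, "dz": 0, "twist": 0, "fingers": -1}, {"dx": 30, "dy": -114, "dz": 0, "twist": 0, "fingers": -1}, {"dx": 40, "dy": -152, "dz": 0, "twist": 0, "fingers": -1}, {"dx": 50, "dy": -190, "dz": 0, "twist": 0, "fingers": -1}]}}

```text
clock: 23.22
eef_pos: [0.3841, -0.191, 0.2224]
tool_rot: [0.173, 0.985, -0.0, 0.0]
ft_force: [0.1, -0.6, -0.2]
grip_width: 0.0851
grasp_force: 0.0
```

Call:
{"op": "carry_out", "data": {"plan": [{"dx": 10, "dy": -38, "dz": 0, "twist": 0, "fingers": -1}, {"dx": 20, "dy": -76, "dz": 0, "twist": 0, "fingers": -1}, {"dx": 20, "dy": -100, "dz": 0, "twist": 0, "fingers": -1}, {"dx": 20, "dy": -100, "dz": 0, "twist": 0, "fingers": -1}, {"dx": 20, "dy": -100, "dz": 0, "twist": 0, "fingers": -1}]}}

```text
clock: 23.63
eef_pos: [0.3316, -0.278, 0.2222]
tool_rot: [0.176, 0.984, 0.0, 0.0]
ft_force: [0.7, 0.3, 0.7]
grip_width: 0.0853
grasp_force: 0.0
```

```bash
python3 - <<'E'
import ov; from ov import *
snap('top','top9'); snap('scene','scene9')
P=dict(P0,pr=(.577,-.025,0),lh=(.655,.087,19.6),bw=(.4975,-.0285,-20)); P.pop('ad')
old=ov.shapes
def sh(P): return [ [(x,y,z+.008) for x,y,z in s] for s in old({'pr':P['pr']})]+old({k:v for k,v in P.items() if k!='pr'})+box(.580,-.135,1.6,.165,.165,.034,.034)[:1]
ov.shapes=sh
cv2.imwrite('pics/f1.png',draw('top9',P,250,130,125,100,6)); cv2.imwrite('pics/f2.png',draw('scene9',P,230,110,130,120,5))
E
```

```text
(no output)
```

View pics/f1.png

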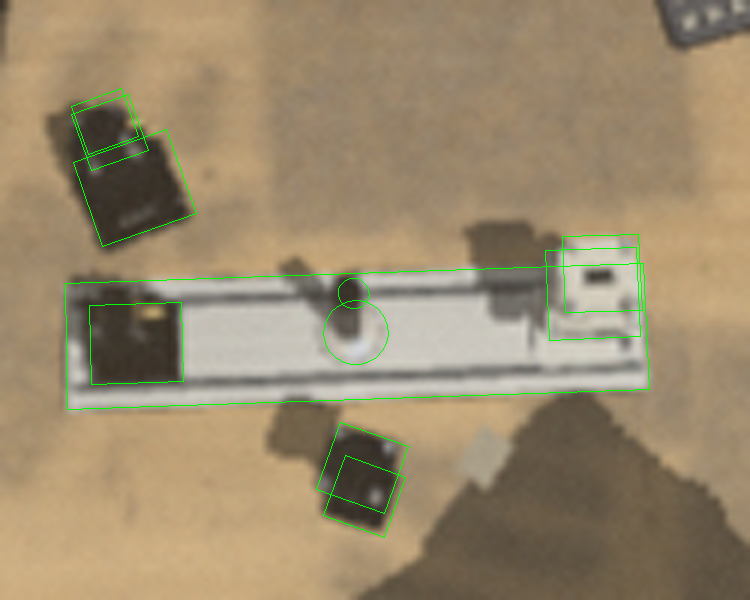

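View pics/f2.png

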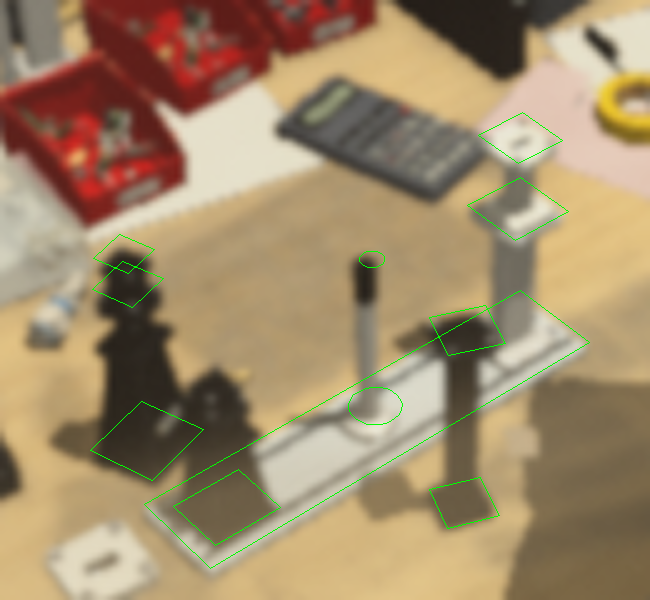

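Top view: the horn (135,190), probe foot (358,335), black waveguide (360,480) and adapter (600,277) all lie within about 3 mm of their targets. The scene view shows every part upright, so I hand in.

```bash
python3 -c "
from workcell import job_done; print(job_done())"
```

```text
the job is handed in; nothing more can be done
None
```

All four parts are placed upright and the job is handed in at about 24 s of the 112 s allowed. The last pictures put each part within about 3 mm of its target, but no verdict came back.

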